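# Stand the fallen spice jar back in the sprung row

## Task

One spice jar has toppled and lies across the rails of the spring-loaded spice row. Stand it upright, cap up, on the floor of the row in the place where it lay, between the last standing neighbour and the sprung plate, so that the plate holds it again; keep it in your grip until it stands there rather than dropping it. The three neighbours stay standing in the row, and the loose shaker to the left of the row must not be knocked over.

Things in the scene. Friction and masses are not known exactly. Their poses are not given: they have to be found in the camera images.
- lane: Fixed wooden row holder, 65 mm wide (x), 260 long (y). Origin: centre of underside, z up. Floor top z 4; two rails along y, tops z 16, inner faces x +-25.5, outer +-32.5. End stop (50 high), inner face y -125; plunger block y 101 to 125, 46 high. -x faces the robot's left, 180 mm free there; +y away from the robot. From the stop along +y: three standing neighbours, the gap, the sprung plate
- follower (a joint): travel (m) of the sprung plate along the lane's y; its face towards the jars is at lane y = this value. 0 fully forward, 0.075 fully back. The spring pushes it forward (lane -y): 0.9 N at 0, 0.1 N more per 10 mm back. About 0.05 with a jar in the gap, lying or standing; with none it runs forward to the last neighbour
- follower_face (a point): middle of the top edge of the sprung plate's front face. Upright aluminium plate, 46 mm wide, 5 thick, its top 123 mm above the worktop, some 20 mm above the standing jars; a plunger rod runs back from it
- fallen_jar: the toppled spice jar, 43 mm diameter, 100 tall, about 0.1 kg. Origin: centre of its bottom; z axis points to the cap, a cylinder from 79 to 99 mm, 42 mm diameter. At the start it lies across both rails, cap to the left (lane -x), about 30 mm beyond the rail, pinched between last neighbour and sprung plate
- neighbour_jar: neighbour: spice jar, 42 mm diameter, 99 mm tall, standing on the lane's floor; origin: centre of its bottom. The order of the three neighbours varies
- shaker_a: neighbour: glass shaker with a metal top, 44 mm diameter, 90 mm tall, standing on the lane's floor; origin: centre of its bottom
- shaker_b: neighbour: the same kind of shaker as shaker_a
- salt: bystander: loose glass shaker, 44 mm diameter, 90 mm tall, standing on the worktop to the left of the row; origin: centre of its bottom
Not all that is in view belongs to the job. What is shaped like the fallen_jar but blue or pink is not meant.

How it is judged:
By the outcome, as a careful person would: the job done as asked, in the order asked, and still so for the second after the job is handed in, with the robot touching nothing.
It also fails if it takes over 72 s, if anything falls off the work surface, if the arm or the gripper's body presses on something with over 40 N, if the wrist force passes 120 N, or if a joint passes its speed limit or range.

## Robot

A 6-joint arm with a two-finger parallel gripper is mounted at the origin on the work surface; the furniture and walls round the work are solid. World frame = base frame: x ahead of the robot, y to its left, z up, the work surface at z = 0. Lengths are in m, angles in rad, forces in N, time in s.
With the tool pointing down it reaches from about 0.4 to 0.825 m from the base axis. Payload 7 kg.
Tool frame: the origin (TCP) lies midway between the tips of the shut fingers; the grasp point (between the pads) lies arm.hold_point_z behind it (arm.hold_point_z is the distance from the TCP to the grasp point, in m); z points along the fingers, y is the line along which they close (so a half turn about z gives the same grasp; the last joint's range is limited). The gripper opens to 88 mm and grips with 3 to 60 N. Pads are 19 mm wide; open, the fingers measure 130 mm over their backs; the gripper's body (78 mm by 193 mm) begins 47 mm behind the grasp point.
Start: joints at [-0.886, 0.359, 0.012, 0, -1.224, -0.288], TCP at [0.261, -0.623, 0.227] pointing down, gripper open.
Joint ranges: [-3.07, 3.07], [-1.43, 2.12], [-1.02, 1.25], [-3.03, 1.67], [-3.05, -0], [-3.03, 3.03]. Speed limits (rad/s): [2.39, 2.39, 3.01, 3.14, 3.14, 3.14].

## Interface

Orientations are given as [roll, pitch, yaw] about the fixed x, y, z axes, in that order (R = Rz(yaw) Ry(pitch) Rx(roll)).
In Python, from station import arm gives the robot as it stands.
- The arm moves only by the shell command python3 -m crank 'ROWS' [OPENING] [FORCE]. ROWS is JSON, a list that holds one entry, the list of rows, each a list of 4 numbers: the shift along the tool's x, y, z in units of 25 mm (1.0 is 25 mm), then the turn about the tool's z in units of 5 degrees (1.0 is 5 degrees). A call has 1 to 12 rows; each row is the pose to reach, as a shift and turn from the pose commanded when the call began, along the tool's axes at that moment; what a row does not reach only later rows make up. A row lasts 1/8 s, in which the tool goes at most 62.5 mm and 10.7 degrees, less where a joint would pass 70% of its speed; a pose out of reach is approached as far as the arm can. A call with a gripper value outside its range is refused whole. OPENING is the closure, from 0 (fully open) to 1 (shut), set as the call begins (- or left out, the last holds). The fingers move at their own pace and stop on an object; FORCE is the grip in N (left out, the last holds). Time passes only in rows, so rows that repeat a pose let the fingers close. It gives the time, the measured TCP pose, the force, the opening and the grip force at its end, in the units of the state.
- arm.get_state(): the state, without advancing time (a new reading comes with each control period).
- arm.grab_frame(name): name is "scene" or "top" or "wrist"; returns (picture, depth): 420x560x3 uint8, red, green, blue; 420x560 float32, m along the optical axis (not along the pixel's ray), 0 where there is no reading.
- arm.get_calibration(name): a dict with "mtx" (3x3 intrinsics, pixels), "R" (3x3) and "t" (3): a world point X has camera coordinates R X + t; the wrist camera has in their place "mount" (4x4, takes a point from camera to tool coordinates, whose origin is the TCP and whose axes are the flange's). Camera axes: x right, y down, z forward; pixel columns grow to the right and rows downward; lengths in m; the calibration is good to about 2 mm. A picture is of the moment at which its call begins: read the wrist's pose just before it. get_calibration takes no time and is no camera call.
- arm.job_done(): hands the job in; it is judged then, once.
Trained networks look in the newest picture that a camera, given by its name, has taken for a name from the list of things; names that differ only in an ending like _2 or _b are one class to them, and where a whole thing is asked for, a point or a joint stands for the part that bears it (a point fixed in the world has none). Each returns a list of dicts, best first, with "score" (0 to 1); they miss things now and then, are a little off and sometimes report something else, mostly with a low value. They report only what shows in the picture. A call takes as long as a camera call. They do not tell look-alikes from the thing itself.
- arm.recognise(thing, camera): "extent" ([left, top, width, height] in pixels, round what is visible of it).
- arm.trace(thing, camera): "mask" (420x560 bool, what is visible of it) and "extent" ([left, top, width, height] in pixels, round what is visible of it).
The state is a dict: "t": time; "q": joint angles; "qd": joint speeds; "joint_efforts": joint torques, N m; "eef_pos": TCP position; "ee_rot": TCP orientation; "force": force on the tool from outside, world axes, zero at the start; "moment": the same for the moment, N m; "width": finger opening in m; "gripper_force": force on a finger pad.
Only numpy, scipy, OpenCV 4.12 (cv2) and the standard library are available. Lean on these libraries where they do the work, as an engineer would, in place of code of your own. Each camera call takes 0.05 s, during which the arm holds its last target. There are 200 camera calls.

## Working session

There is one attempt and no reset: what is moved stays moved. The work goes in short steps, Python scripts to look and compute and a shell command to move; the robot and the scene stay as the last step left them, time stands still between calls to the robot, and variables do not carry over. Pictures are saved under pics/ and viewed, at most 11 in all, crops included, and the job is handed in when it is done.

```bash
mkdir -p pics; ls; cat > h.py <<'E'
from station import arm
import numpy as np, cv2
def cal(n):
    c=arm.get_calibration(n); K=np.array(c["mtx"])
    if "R" in c: R=np.array(c["R"]);t=np.array(c["t"]); return K,R.T,-R.T@t
    s=arm.get_state(); from scipy.spatial.transform import Rotation as Ro
    Rt=Ro.from_euler('xyz',s["ee_rot"]).as_matrix(); M=np.array(c["mount"])
    return K,Rt@M[:3,:3],Rt@M[:3,3]+np.array(s["eef_pos"])
def cloud(n,c=None):
    c=c or cal(n); K,R,o=c
    im,d=arm.grab_frame(n)
    v,u=np.mgrid[:420,:560]
    p=np.stack([(u-K[0,2])/K[0,0]*d,(v-K[1,2])/K[1,1]*d,d],-1)@R.T+o
    p[d==0]=np.nan
    return im,d,p
def save(im,f): cv2.imwrite(f,im[...,::-1])
E
python3 - <<'E'
from h import *
s=arm.get_state(); print(s["t"],s["eef_pos"],s["ee_rot"],s["width"],arm.hold_point_z)
ims=[]
for n in ("scene","top"):
    im,d,p=cloud(n); save(im,f"pics/{n}0.png")
    for th in("fallen_jar","lane","follower_face","neighbour_jar","shaker_a","salt"):
        for r in arm.trace(th,n)[:5]:
            m=r["mask"]; q=p[m]; q=q[~np.isnan(q[:,0])]
            print(n,th,round(r["score"],2),np.round(r["extent"]),np.round(np.median(q,0),3),np.round(np.percentile(q,2,0),3),np.round(np.percentile(q,98,0),3))
E
```

```text
pics
0.0 [ 0.26063351 -0.62213305  0.22562098] [ 3.13994005e+00 -1.69144469e-04 -2.74495935e+00] 0.08785680978898784 0.0188
scene fallen_jar 0.81 [298. 254.  55.  34.] [ 0.39  -0.002  0.037] [ 0.345 -0.03   0.013] [0.436 0.022 0.043]
scene fallen_jar 0.7 [196. 238.  52.  42.] [0.562 0.107 0.037] [0.547 0.054 0.009] [0.587 0.149 0.043]
scene fallen_jar 0.59 [289. 181.  31.  34.] [ 0.529 -0.115  0.052] [ 0.513 -0.169  0.026] [ 0.55  -0.089  0.059]
scene lane 0.91 [263. 158. 118.  95.] [ 0.553 -0.136  0.03 ] [ 0.37  -0.182 -0.   ] [ 0.672 -0.103  0.118]
scene follower_face 0.86 [261. 156.  55.  35.] [ 0.553 -0.151  0.078] [ 0.55  -0.172  0.029] [ 0.686 -0.127  0.123]
scene neighbour_jar 0.84 [319. 176.  25.  49.] [ 0.483 -0.126  0.074] [ 0.468 -0.156  0.012] [ 0.505 -0.121  0.104]
scene shaker_a 0.95 [350. 206.  22.  39.] [ 0.399 -0.123  0.059] [ 0.384 -0.142  0.012] [ 0.418 -0.115  0.093]
scene shaker_a 0.76 [333. 195.  22.  37.] [ 0.44  -0.124  0.058] [ 0.427 -0.207  0.   ] [ 0.462 -0.118  0.093]
scene shaker_a 0.19 [288. 181.  30.  33.] [ 0.529 -0.113  0.051] [ 0.513 -0.167  0.005] [
[... 711 characters left out ...]
 0.038] [ 0.551 -0.172  0.001] [ 0.69  -0.129  0.125]
top lane 0.67 [345.  98.  44. 158.] [ 0.557 -0.144  0.017] [ 0.374 -0.185 -0.   ] [ 0.678 -0.105  0.122]
top follower_face 0.57 [356.  99.  35.  64.] [ 0.571 -0.156  0.038] [ 0.551 -0.172  0.01 ] [ 0.69  -0.129  0.125]
top neighbour_jar 0.91 [357. 184.  26.  24.] [ 0.488 -0.137  0.102] [ 0.47  -0.162  0.027] [ 0.506 -0.123  0.106]
top shaker_a 0.95 [355. 205.  20.  20.] [ 0.447 -0.134  0.085] [ 0.428 -0.166  0.005] [ 0.468 -0.12   0.095]
top shaker_a 0.83 [354. 228.  23.  22.] [ 0.405 -0.132  0.086] [ 0.386 -0.152  0.035] [ 0.423 -0.118  0.095]
top salt 0.72 [184. 191.  26.  24.] [0.476 0.191 0.082] [0.458 0.178 0.032] [0.496 0.21  0.091]
```

```bash
python3 - <<'E'
from h import *
a=cv2.imread("pics/scene0.png")[130:350,150:420];b=cv2.imread("pics/top0.png")[80:290,160:430]
a=cv2.resize(a,(540,440)); b=cv2.resize(b,None,fx=2,fy=2)
cv2.imwrite("pics/a.png",cv2.resize(a,None,fx=1.35,fy=1.35)); cv2.imwrite("pics/b.png",cv2.resize(b,None,fx=1.4,fy=1.4))
# lane top-camera geometry
im,d,p=cloud("top")
z=p[...,2]; x=p[...,0];y=p[...,1]
def st(m,l): print(l,m.sum(),np.round(np.nanpercentile(p[m],[1,50,99],axis=0),4).tolist())
near=(y<-0.08)&(y>-0.21)
st(near&(z>.012)&(z<.02)&(x>.36)&(x<.70),"rails")
st(near&(z>.115)&(z<.13),"plate top")
st(near&(z>.04)&(z<.065)&(x>.51)&(x<.552),"jar")
st(near&(z>.097)&(z<.107)&(x<.52),"nj top")
st(near&(z>.085)&(z<.096)&(x<.43),"s1 top"); st(near&(z>.085)&(z<.096)&(x>.43)&(x<.47),"s2 top")
st(near&(z>.035)&(z<.06)&(x>.6),"block"); st(near&(z>.045)&(z<.055)&(x<.39),"stop")
m=near&(z>.012)&(z<.02)&(x>.36)&(x<.70)
for lo in np.arange(.37,.70,.03):
  k=m&(x>lo)&(x<lo+.03)
  if k.sum()>3: print(round(lo,2),k.sum(),np.round(np.percentile(y[k],[2,30,70,98]),4))
E
```

```text
rails 555 [[0.3823, -0.1871, 0.0124], [0.4721, -0.1245, 0.0164], [0.6121, -0.1051, 0.0197]]
plate top 84 [[0.5511, -0.1741, 0.1159], [0.5548, -0.1512, 0.1226], [0.5592, -0.1285, 0.1259]]
jar 976 [[0.5122, -0.1887, 0.0425], [0.5312, -0.1409, 0.0558], [0.5518, -0.0919, 0.0613]]
nj top 384 [[0.4696, -0.1633, 0.0977], [0.49, -0.1436, 0.1033], [0.5088, -0.1245, 0.1067]]
s1 top 208 [[0.39, -0.153, 0.0851], [0.4053, -0.1382, 0.0908], [0.4203, -0.1245, 0.0955]]
s2 top 208 [[0.4318, -0.1516, 0.0851], [0.4469, -0.1372, 0.091], [0.4606, -0.1232, 0.0956]]
block 455 [[0.6065, -0.1874, 0.0353], [0.6202, -0.1595, 0.0455], [0.6907, -0.1249, 0.05]]
stop 537 [[0.247, -0.1657, 0.0454], [0.2852, -0.1103, 0.0508], [0.3858, -0.0802, 0.0548]]
0.37 53 [-0.169  -0.1639 -0.1087 -0.1048]
0.4 87 [-0.1716 -0.1671 -0.1096 -0.1066]
0.43 100 [-0.1743 -0.1698 -0.114  -0.1098]
0.46 79 [-0.1767 -0.1288 -0.1148 -0.1123]
0.49 55 [-0.13   -0.1197 -0.117  -0.1136]
0.55 59 [-0.1852 -0.1316 -0.1227 -0.1205]
0.58 105 [-0.1876 -0.1825 -0.1269 -0.1229]
0.61 17 [-0.1437 -0.1347 -0.1257 -0.1239]
```

View pics/a.png

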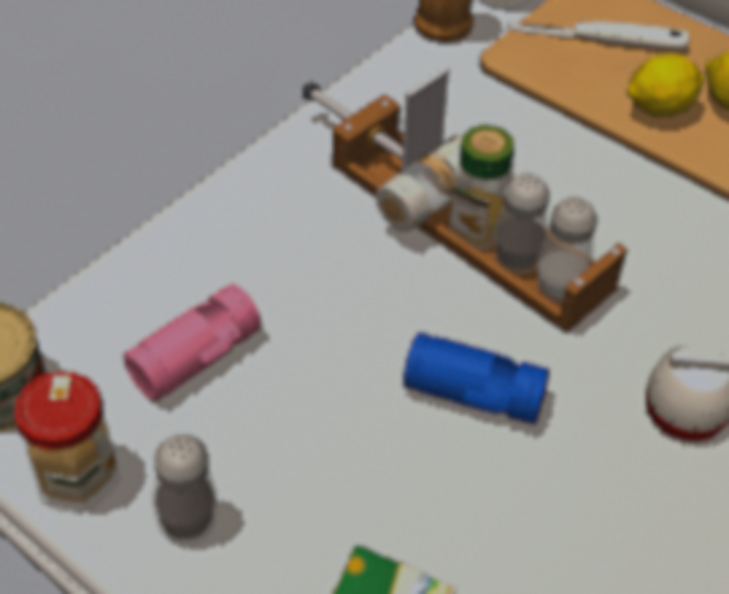

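View pics/b.png

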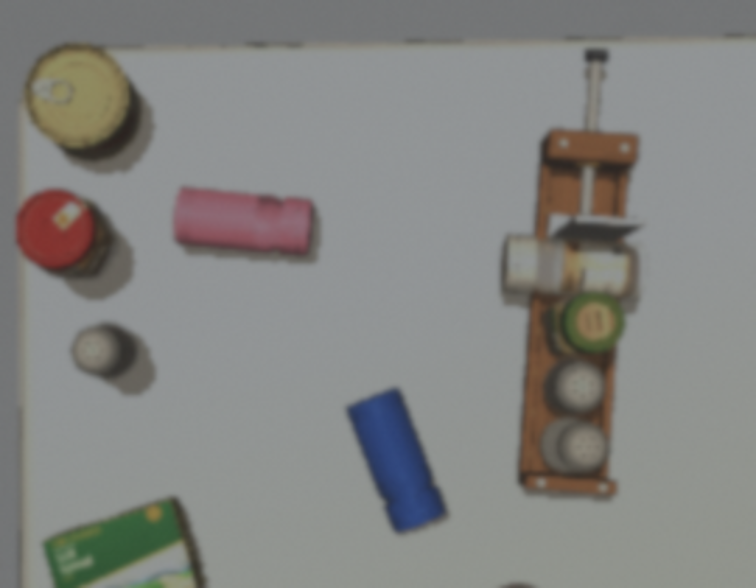

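```bash
cat >> h.py <<'E'
TH=None
def lane_axes(a):  # a: direction angle of lane +y in world
    ly=np.array([np.cos(a),np.sin(a)]); lx=np.array([ly[1],-ly[0]]); return lx,ly
def tolane(p,L):
    lx,ly=lane_axes(L[2]); d=p[...,:2]-np.array(L[:2]); return np.stack([d@lx,d@ly,p[...,2]],-1)
def toworld(l,L):
    lx,ly=lane_axes(L[2]); return np.array(L[:2])+l[0]*lx+l[1]*ly
E
python3 - <<'E'
from h import *
im,d,p=cloud("top")
x,y,z=p[...,0],p[...,1],p[...,2]
# left rail outer edge and right rail outer edge fits
L=[];Rr=[]
for lo in np.arange(.385,.6,.01):
    k=(x>lo)&(x<lo+.01)&(z>.013)&(z<.018)&(y<-.09)&(y>-.2)
    if k.sum()<5 or .5<lo<.555: continue
    L.append((lo+.005,y[k].max()));
    if y[k].min()<-.16: Rr.append((lo+.005,y[k].min()))
L=np.array(L);Rr=np.array(Rr)
fl=np.polyfit(*L.T,1);fr=np.polyfit(*Rr.T,1);print(fl,fr)
a=np.arctan((fl[0]+fr[0])/2); c=lambda X:(np.polyval(fl,X)+np.polyval(fr,X))/2
print("a",np.degrees(a),"width",(np.polyval(fl,.5)-np.polyval(fr,.5))*np.cos(a))
L0=[.5,c(.5),a]; l=tolane(p,L0)
near=abs(l[...,0])<.05
# block/stop: extents along lane y
k=near&(z>.03)&(z<.049)&(l[...,1]>.07)&(abs(l[...,0])<.03); b=np.nanpercentile(l[k][:,1],[1,10]);print("block y",b)
k=near&(z>.045)&(z<.053)&(l[...,1]<-.08)&(l[...,1]>-.15)&(abs(l[...,0])<.032); s=np.nanpercentile(l[k][:,1],[1,50,99]);print("stop",s)
k=near&(z>.108)&(z<.13);print("plate",np.nanpercentile(l[k],[1,50,99],axis=0).round(4).tolist())
k=(z>.05)&(z<.066)&(l[...,1]>.01)&(l[...,1]<.055)&(abs(l[...,0])<.08)
q=l[k]; print("jar top strip",np.percentile(q,[0.5,50,99.5],axis=0).round(4).tolist())
for lo in np.arange(-.065,.045,.012):
    m=(q[:,0]>lo)&(q[:,0]<lo+.012)
    if m.sum()>4: print(round(lo,3),m.sum(),np.percentile(q[m][:,1],[2,50,98]).round(4),np.percentile(q[m][:,2],95).round(4), q[m][q[m][:,2]>np.percentile(q[m][:,2],60)][:,1].mean().round(4))
print(L0)
E
```

```text
[-0.08919704 -0.06977693] [-0.08507698 -0.13616601]
a -4.98000418574955 width 0.06408621450916013
block y [0.07389554 0.0988374 ]
stop [-0.12841919 -0.12233864 -0.08573521]
plate [[-0.0226, 0.0526, 0.1082], [-0.0009, 0.0542, 0.1222], [0.0229, 0.0578, 0.1264]]
jar top strip [[-0.0571, 0.0141, 0.0502], [-0.0067, 0.0317, 0.0564], [0.04, 0.0532, 0.0637]]
-0.065 43 [0.0154 0.0328 0.0472] 0.0598 0.0328
-0.053 99 [0.0162 0.0315 0.0481] 0.0592 0.0317
-0.041 89 [0.0178 0.0317 0.0476] 0.059 0.0317
-0.029 107 [0.0154 0.0312 0.0527] 0.0598 0.0335
-0.017 113 [0.0145 0.0318 0.0531] 0.0602 0.0338
-0.005 111 [0.0154 0.0323 0.0529] 0.0604 0.0341
0.007 114 [0.0149 0.0316 0.0528] 0.0618 0.0351
0.019 106 [0.0153 0.0321 0.0524] 0.0605 0.0341
0.031 84 [0.0158 0.0314 0.048 ] 0.0593 0.0318
[0.5, np.float64(-0.14653997528404855), np.float64(-0.08691746980442892)]
```

```bash
cat >> h.py <<'E'
from scipy.spatial.transform import Rotation as Ro
L0=[.5,-.14654,-.08692]
def go(xy,z,yaw):
    s=arm.get_state(); R=Ro.from_euler('xyz',s["ee_rot"]).as_matrix()
    d=R.T@(np.array([xy[0],xy[1],z])-s["eef_pos"])/.025
    dy=(yaw-s["ee_rot"][2]+np.pi)%(2*np.pi)-np.pi
    return np.round(d,2), round(-np.degrees(dy)/5,2)
def lstate():
    s=arm.get_state(); p=np.array(s["eef_pos"]); print("t",round(s["t"],2),"lane",tolane(p,L0).round(4),"rot",np.round(s["ee_rot"],3),"w",round(s["width"],4),"gf",round(s["gripper_force"],1),"F",np.round(s["force"],1),"q6",round(s["q"][5],2))
E
python3 - <<'E'
from h import *
for n in("top","scene"):
    im,d,p=cloud(n); 
    k=(p[...,1]<-.2)&(p[...,1]>-.8)&(p[...,0]>.1)&(p[...,0]<.75); q=p[k&(p[...,2]>.1)]
    print(n,len(q),np.nanpercentile(q,[1,50,99],axis=0).round(3).tolist() if len(q) else "")
Y=-np.pi/2+L0[2]
print(toworld((-.066,.0318),L0),go(toworld((-.066,.0318),L0),.23,Y))
E
```

```text
top 8084 [[0.16, -0.437, 0.107], [0.263, -0.313, 0.15], [0.695, -0.228, 0.235]]
scene 2018 [[0.275, -0.439, 0.101], [0.661, -0.403, 0.153], [0.694, -0.228, 0.275]]
[ 0.53740945 -0.08354974] (array([-18.54,  15.61,  -0.14]), np.float64(-12.46))
```

```bash
python3 - <<'E'
from h import *
im,d,p=cloud("scene"); 
k=(p[...,2]>.1)&(p[...,0]>.4)&(p[...,0]<.75)&(p[...,1]<-.2)&(p[...,1]>-.8)
q=p[k]
for lo in np.arange(-.6,-.2,.05):
    m=(q[:,1]>lo)&(q[:,1]<lo+.05)
    if m.sum(): print(round(lo,2),m.sum(),np.percentile(q[m],[1,99],axis=0).round(3).tolist())
E
```

```text
-0.5 1 [[0.643, -0.45, 0.141], [0.643, -0.45, 0.141]]
-0.45 1111 [[0.636, -0.441, 0.103], [0.693, -0.4, 0.275]]
-0.4 250 [[0.649, -0.4, 0.101], [0.685, -0.351, 0.166]]
-0.35 462 [[0.655, -0.349, 0.102], [0.698, -0.32, 0.169]]
```

View pics/scene0.png

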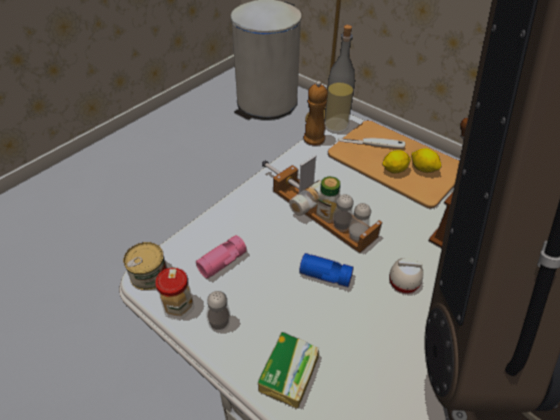

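View pics/top0.png

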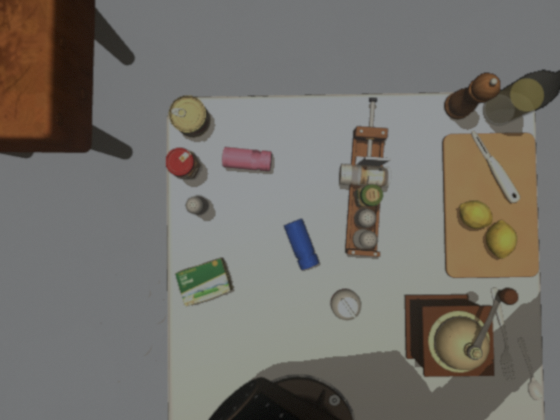

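```bash
python3 -m crank '[[[0,0,-2,0],[0,0,-4,0],[-1.85,1.56,-4,-1.2],[-3.7,3.12,-4,-2.5],[-5.55,4.7,-4,-3.7],[-7.4,6.25,-4,-5],[-9.3,7.8,-4,-6.2],[-11.1,9.4,-4,-7.5],[-13,10.9,-4,-8.7],[-14.8,12.5,-4,-10],[-16.7,14,-4,-11.2],[-18.5,15.6,-4,-12.46]]]' 0; python3 -m crank '[[[0,0,0,0],[0,0,0,0]]]'; python3 - <<'E'
from h import *
lstate(); im,d,p=cloud("wrist"); save(im,"pics/w1.png")
l=tolane(p,L0)
x,y,z=l[...,0],l[...,1],l[...,2]
k=(z>.05)&(z<.066)&(y>.01)&(y<.055)&(abs(x)<.08); q=l[k]
print("jar",np.percentile(q,[.5,50,99.5],axis=0).round(4).tolist()); m=q[:,0]<-.035; print(np.percentile(q[m],[1,50,99],axis=0).round(4).tolist(),m.sum())
k=(abs(x)<.05)&(z>.108)&(z<.13)&(y>0)&(y<.1);print("plate",np.nanpercentile(l[k],[1,50,99],axis=0).round(4).tolist())
Y=-np.pi/2+L0[2]; print(go(toworld((-.066,.0318),L0),.02,Y))
E
```

```text
t: 2.45
eef_pos: [0.5373, -0.0822, 0.327]
ee_rot: [-3.141, 0.0, -1.654]
force: [1.2, -0.7, 0.8]
width: 0.0879
gripper_force: 0.0
t: 2.7
eef_pos: [0.5366, -0.0839, 0.3265]
ee_rot: [3.141, -0.0, -1.657]
force: [-0.2, -0.8, -0.8]
width: 0.0876
gripper_force: 0.0
t 2.7 lane [-0.0656  0.031   0.3265] rot [ 3.141 -0.    -1.657] w 0.0876 gf 0.0 F [-0.2 -0.8 -0.8] q6 -0.29
jar [[-0.0571, 0.0142, 0.0501], [-0.0052, 0.0313, 0.0556], [0.0403, 0.052, 0.0628]]
[[-0.0573, 0.016, 0.0501], [-0.0464, 0.0314, 0.055], [-0.0358, 0.0467, 0.0585]] 428
plate [[-0.0226, 0.0518, 0.1089], [-0.0011, 0.0539, 0.1219], [0.0216, 0.0565, 0.124]]
(array([-0.05, -0.04, 12.27]), np.float64(-0.0))
```

View pics/w1.png

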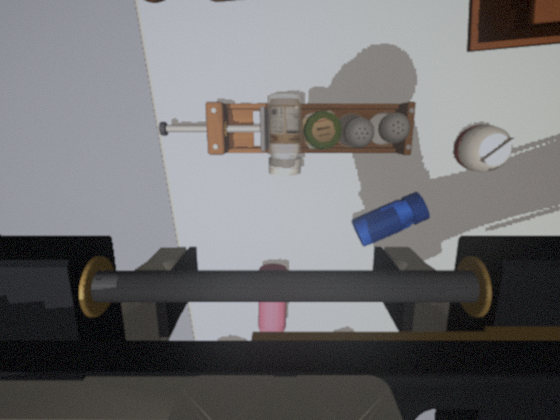

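```bash
python3 -m crank '[[[0.08,-0.03,2.4,0],[0.08,-0.03,4.8,0],[0.08,-0.03,6.8,0],[0.08,-0.03,7.8,0],[0.08,-0.03,8.3,0],[0.08,-0.03,8.3,0]]]'; python3 -c "
from h import *
lstate()"; python3 -m crank '[[[0,0,0.5,0],[0,0,1,0],[0,0,1.5,0],[0,0,2,0],[0,0,2.5,0],[0,0,3,0],[0,0,3.5,0],[0,0,3.9,0],[0,0,3.9,0]]]';python3 -c "
from h import *
lstate()"
```

```text
t: 3.5
eef_pos: [0.537, -0.087, 0.1191]
ee_rot: [3.141, -0.0, -1.659]
force: [-0.9, -0.0, 0.4]
width: 0.0874
gripper_force: 0.0
t 3.5 lane [-0.0626  0.0317  0.1191] rot [ 3.141 -0.    -1.659] w 0.0874 gf 0.0 F [-0.9 -0.   0.4] q6 -0.29
t: 4.62
eef_pos: [0.5367, -0.0863, 0.0206]
ee_rot: [3.14, -0.0, -1.658]
force: [-0.1, 0.4, -0.2]
width: 0.0877
gripper_force: 0.0
t 4.62 lane [-0.0632  0.0313  0.0206] rot [ 3.14  -0.    -1.658] w 0.0877 gf 0.0 F [-0.1  0.4 -0.2] q6 -0.29
```

No contact. Grip, and pull the jar about 9 mm to the left.

```bash
python3 -m crank '[[[0,0,0,0],[0,0,0,0],[0,0,0,0],[0,0,0,0],[0,0,0,0],[0,0,0,0]]]' 1 15; python3 -m crank '[[[-0.1,0,0,0],[-0.2,0,0,0],[-0.3,0,0,0],[-0.36,0,0,0],[-0.36,0,0,0]]]';python3 -m crank '[[[0,0,0,0],[0,0,0,0],[0,0,0,0]]]' 0.3; python3 - <<'E'
from h import *
lstate(); im,d,p=cloud("top"); l=tolane(p,L0); x,y,z=l[...,0],l[...,1],l[...,2]
im,d,p=cloud("scene"); save(im[130:280,200:400],"pics/s2.png"); l=tolane(p,L0); x,y,z=l[...,0],l[...,1],l[...,2]
k=(z>.05)&(z<.066)&(y>.01)&(y<.055)&(abs(x)<.08); q=l[k]
print("jar",np.percentile(q,[.5,50,99.5],axis=0).round(4).tolist())
cv2.imwrite("pics/s2.png",cv2.resize(cv2.imread("pics/s2.png"),None,fx=4,fy=4))
E
```

```text
t: 5.38
eef_pos: [0.5372, -0.0861, 0.0216]
ee_rot: [3.142, 0.0, -1.657]
force: [-0.8, -0.5, 0.2]
width: 0.0412
gripper_force: 15.0
t: 6.0
eef_pos: [0.5379, -0.077, 0.0215]
ee_rot: [3.141, 0.0, -1.657]
force: [-1.3, -0.9, -0.2]
width: 0.0409
gripper_force: 15.0
t: 6.38
eef_pos: [0.5383, -0.0771, 0.0216]
ee_rot: [-3.141, 0.0, -1.657]
force: [1.0, -0.8, 0.2]
width: 0.0604
gripper_force: 0.0
t 6.38 lane [-0.0725  0.0321  0.0216] rot [-3.141  0.    -1.657] w 0.0604 gf 0.0 F [ 1.  -0.8  0.2] q6 -0.3
jar [[-0.0601, 0.0326, 0.0503], [-0.0177, 0.0431, 0.0561], [0.0276, 0.0543, 0.0653]]
```

View pics/s2.png

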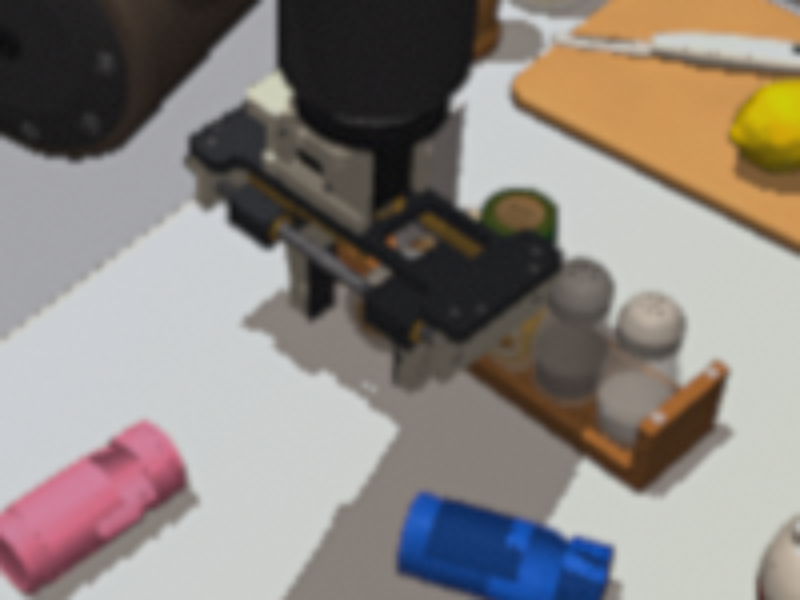

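```bash
python3 -m crank '[[[0.2,0,0,0],[0.36,0,0,0],[0.36,0,0,0]]]'; python3 -m crank '[[[0,0,0,0],[0,0,0,0],[0,0,0,0],[0,0,0,0]]]' 1 5; python3 -m crank '[[[0,0,-0.3,0],[0,0,-0.6,0],[0,0,-0.9,0],[0,0,-1.2,0],[0,0,-1.5,0],[0,0,-1.8,0],[0.1,0,-2.1,0],[0.3,0,-2.4,0],[0.5,0,-2.7,0],[0.7,0,-3,0],[0.8,0,-3.3,0],[0.8,0,-3.3,0]]]'; python3 - <<'E'
from h import *
lstate(); im,d,p=cloud("scene"); save(cv2.resize(im[100:280,180:420],None,fx=3,fy=3),"pics/s3.png")
E
```

```text
t: 6.85
eef_pos: [0.5372, -0.0865, 0.0215]
ee_rot: [3.142, 0.0, -1.658]
force: [0.5, 0.2, 0.2]
width: 0.0615
gripper_force: 0.1
t: 7.35
eef_pos: [0.5372, -0.0861, 0.0216]
ee_rot: [3.141, -0.0, -1.657]
force: [-1.6, 0.0, 0.6]
width: 0.0418
gripper_force: 5.0
t: 8.85
eef_pos: [0.536, -0.1063, 0.1048]
ee_rot: [-3.14, 0.0, -1.658]
force: [-1.5, 0.9, -0.2]
width: 0.0424
gripper_force: 5.0
t 8.85 lane [-0.0432  0.0323  0.1048] rot [-3.14   0.    -1.658] w 0.0424 gf 5.0 F [-1.5  0.9 -0.2] q6 -0.25
```

View pics/s3.png

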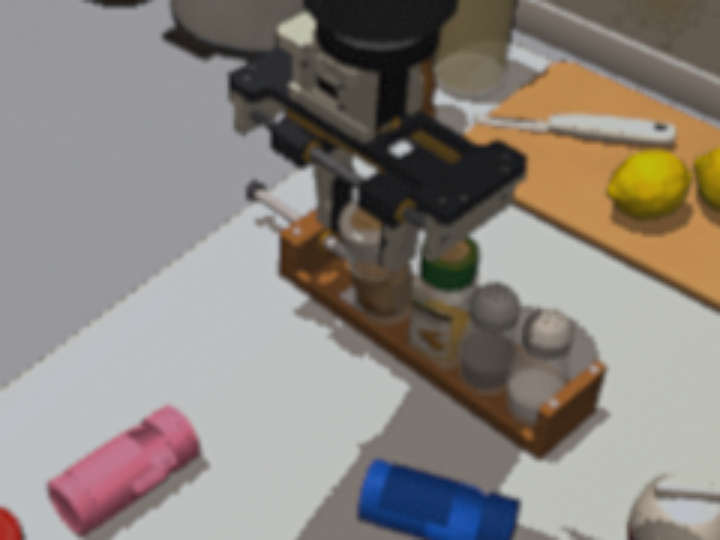

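```bash
python3 -m crank '[[[0,0,-0.3,0],[0,0,-0.7,0],[0,0,-1,0],[0,0,-1.05,0],[0,0,-1.05,0]]]'; python3 - <<'E'
from h import *
lstate()
for n in("scene",):
    im,d,p=cloud(n); l=tolane(p,L0); x,y,z=l[...,0],l[...,1],l[...,2]
    for r in arm.trace("fallen_jar",n)[:4]:
        q=l[r["mask"]]; q=q[~np.isnan(q[:,0])]; print(n,round(r["score"],2),np.round(r["extent"]),np.percentile(q,[2,50,98],axis=0).round(3).tolist())
        if abs(np.median(q[:,0]))<.1:
            for lo in np.arange(.01,.16,.015):
                m=(q[:,2]>lo)&(q[:,2]<lo+.015)
                if m.sum()>5: print(round(lo,3),m.sum(),np.percentile(q[m],[5,50,95],axis=0).round(3)[:,:2].tolist())
    for r in arm.trace("follower_face",n)[:2]:
        q=l[r["mask"]]; q=q[(q[:,2]>.06)&(abs(q[:,0])<.03)]; print("f",round(r["score"],2),len(q),np.nanpercentile(q,[2,20,50,80,98],axis=0).round(4).tolist())
save(cv2.resize(im[100:280,180:420],None,fx=3,fy=3),"pics/s4.png")
E
```

```text
t: 9.52
eef_pos: [0.5358, -0.106, 0.1306]
ee_rot: [-3.141, 0.0, -1.657]
force: [-1.2, 0.8, 0.0]
width: 0.0425
gripper_force: 5.0
t 9.53 lane [-0.0435  0.0321  0.1306] rot [-3.141  0.    -1.657] w 0.0425 gf 5.0 F [-1.2  0.8  0. ] q6 -0.25
scene 0.97 [298. 251.  56.  40.] [[-0.162, -0.166, 0.008], [-0.134, -0.122, 0.037], [-0.1, -0.075, 0.043]]
scene 0.87 [292. 160.  26.  41.] [[-0.059, 0.01, 0.051], [-0.047, 0.022, 0.104], [-0.012, 0.053, 0.15]]
0.025 7 [[-0.004, 0.084], [0.016, 0.109], [0.017, 0.11]]
0.04 19 [[-0.045, 0.011], [-0.04, 0.022], [0.015, 0.109]]
0.055 87 [[-0.047, 0.01], [-0.039, 0.015], [-0.017, 0.035]]
0.07 98 [[-0.05, 0.01], [-0.042, 0.015], [-0.018, 0.036]]
0.085 95 [[-0.053, 0.01], [-0.045, 0.015], [-0.022, 0.036]]
0.1 101 [[-0.055, 0.01], [-0.049, 0.018], [-0.027, 0.039]]
0.115 65 [[-0.057, 0.013], [-0.053, 0.024], [-0.045, 0.042]]
0.13 72 [[-0.06, 0.015], [-0.056, 0.026], [-0.051, 0.042]]
0.145 137 [[-0.057, 0.018], [-0.048, 0.034], [-0.038, 0.05]]
scene 0.84 [196. 235.  52.  44.] [[-0.3, 0.028, 0.001], [-0.258, 0.04, 0.036], [-0.204, 0.067, 0.043]]
f 0.56 0 [nan, nan, nan]
  return np.nanmean(a, axis, out=out, keepdims=keepdims)
```

View pics/s4.png

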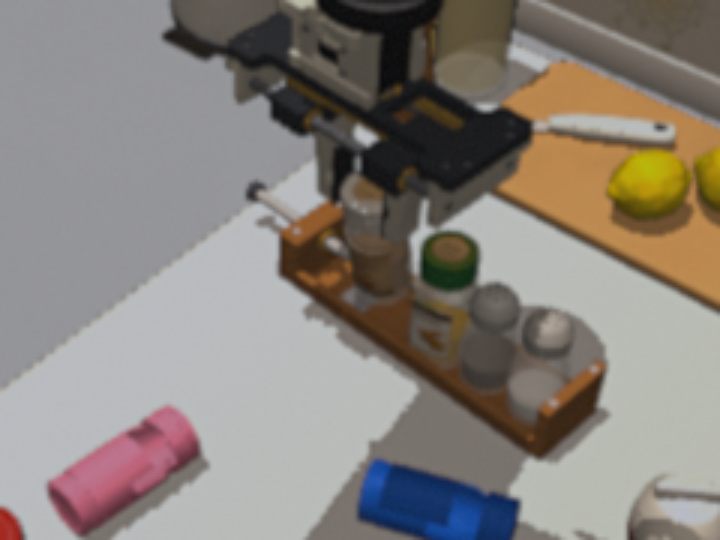

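```bash
python3 -m crank '[[[0.3,0,-0.05,0],[0.6,0,-0.05,0],[0.9,0,-0.05,0],[1.2,0,-0.05,0],[1.5,0,-0.05,0],[1.75,0,-0.05,0],[1.75,0,-0.05,0]]]'; cat > m.py <<'E'
from h import *
lstate(); n="scene"
im,d,p=cloud(n); l=tolane(p,L0); x,y,z=l[...,0],l[...,1],l[...,2]
for r in arm.trace("fallen_jar",n)[:4]:
    q=l[r["mask"]]; q=q[~np.isnan(q[:,0])]
    if abs(np.median(q[:,0]))<.09 and abs(np.median(q[:,1]))<.09:
        for lo in np.arange(.01,.17,.015):
            m=(q[:,2]>lo)&(q[:,2]<lo+.015)
            if m.sum()>5: print(round(lo,3),m.sum(),np.percentile(q[m],[5,50,95],axis=0).round(3)[:,:2].tolist())
im,d,p=cloud("top"); l=tolane(p,L0)
for r in arm.trace("follower_face","top")[:1]+arm.trace("lane","top")[:1]:
    q=l[r["mask"]]; print("rod/plate",round(r["score"],2),np.round(r["extent"]),"rod end y",np.nanpercentile(q[:,1],[98,99.5]).round(4))
save(cv2.resize(arm.grab_frame(n)[0][100:280,180:420],None,fx=3,fy=3),"pics/cur.png")
E
python3 m.py
```

```text
t: 10.55
eef_pos: [0.5316, -0.1503, 0.1315]
ee_rot: [3.141, -0.0, -1.658]
force: [-1.1, -0.7, -1.3]
width: 0.0424
gripper_force: 5.0
t 10.55 lane [0.001  0.0318 0.1315] rot [ 3.141 -0.    -1.658] w 0.0424 gf 5.0 F [-1.1 -0.7 -1.3] q6 -0.17
0.055 69 [[-0.026, 0.013], [-0.023, 0.024], [-0.015, 0.043]]
0.07 85 [[-0.025, 0.012], [-0.022, 0.023], [-0.014, 0.042]]
0.085 89 [[-0.023, 0.013], [-0.019, 0.024], [-0.012, 0.042]]
0.1 111 [[-0.021, 0.011], [-0.016, 0.02], [0.003, 0.042]]
0.115 110 [[-0.019, 0.011], [-0.014, 0.022], [-0.002, 0.04]]
0.13 79 [[-0.016, 0.014], [-0.013, 0.025], [-0.007, 0.04]]
0.145 122 [[-0.014, 0.016], [-0.007, 0.031], [0.007, 0.045]]
rod/plate 0.79 [345. 182.  34.  75.] rod end y [0.0146 0.0179]
```

View pics/cur.png

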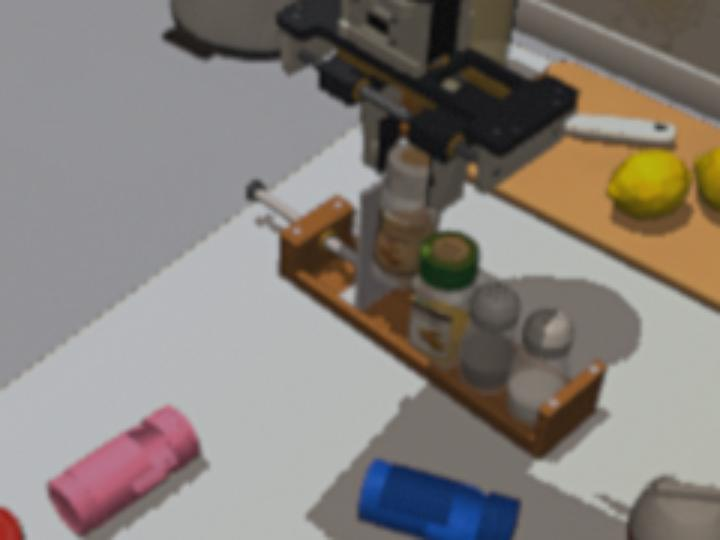

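```bash
python3 -m crank '[[[0.3,0,0,0],[0.5,0,0,0],[0.5,0,0,0],[0.25,0,0,0],[0,0,0,0],[-0.04,0,0,0],[-0.04,0,0,0]]]'; sed -i 's/^save/#save/' m.py; python3 m.py
```

```text
t: 11.72
eef_pos: [0.5318, -0.1483, 0.1315]
ee_rot: [3.142, 0.0, -1.657]
force: [-1.1, -0.2, -1.2]
width: 0.0419
gripper_force: 5.0
t 11.72 lane [-0.001   0.0319  0.1315] rot [ 3.142  0.    -1.657] w 0.0419 gf 5.0 F [-1.1 -0.2 -1.2] q6 -0.17
0.055 76 [[-0.024, 0.014], [-0.021, 0.025], [-0.011, 0.053]]
0.07 93 [[-0.023, 0.012], [-0.02, 0.024], [-0.01, 0.05]]
0.085 100 [[-0.022, 0.012], [-0.018, 0.023], [-0.007, 0.045]]
0.1 122 [[-0.021, 0.01], [-0.016, 0.02], [0.004, 0.044]]
0.115 101 [[-0.019, 0.011], [-0.015, 0.023], [-0.004, 0.042]]
0.13 83 [[-0.018, 0.014], [-0.014, 0.024], [-0.008, 0.039]]
0.145 154 [[-0.016, 0.016], [-0.006, 0.033], [0.009, 0.049]]
rod/plate 0.6 [354. 186.  26.  20.] rod end y [0.0042 0.0053]
rod/plate 0.96 [345. 183.  36.  76.] rod end y [0.0139 0.0178]
```

```bash
python3 -m crank '[[[0,0,0,1.8],[0,0,0,3.6],[0,0,0,5.4],[0,0,0,7.2],[0,0,0,9],[0,0,0,10.8],[0,0,0,12.6],[0,0,0,14.4],[0,0,0,16.2],[0,0,0,18],[0,0,0,18],[0,0,0,18]]]' 1 8; python3 m.py
```

```text
t: 13.48
eef_pos: [0.5319, -0.1488, 0.1316]
ee_rot: [-3.141, 0.0, 3.058]
force: [-0.7, -1.0, -0.4]
width: 0.0422
gripper_force: 8.0
t 13.47 lane [-0.0005  0.032   0.1316] rot [-3.141  0.     3.058] w 0.0422 gf 8.0 F [-0.7 -1.  -0.4] q6 -1.74
0.04 10 [[-0.023, 0.014], [-0.02, 0.021], [-0.015, 0.036]]
0.055 65 [[-0.023, 0.011], [-0.019, 0.022], [-0.013, 0.039]]
0.07 72 [[-0.023, 0.01], [-0.02, 0.022], [-0.013, 0.039]]
0.085 79 [[-0.022, 0.01], [-0.019, 0.021], [-0.012, 0.039]]
0.1 111 [[-0.023, 0.007], [-0.018, 0.014], [0.004, 0.036]]
0.115 95 [[-0.022, 0.006], [-0.015, 0.013], [0.002, 0.028]]
0.13 81 [[-0.021, 0.006], [-0.014, 0.011], [0.002, 0.021]]
0.145 154 [[-0.019, 0.008], [-0.002, 0.019], [0.014, 0.031]]
rod/plate 0.4 [356. 185.  27.  22.] rod end y [0.003  0.0043]
rod/plate 0.93 [346. 188.  34.  69.] rod end y [0.0104 0.0141]
```

```bash
python3 -m crank '[[[-0.08,0,0,0],[-0.16,0,0,0],[-0.16,0,0.2,0],[-0.16,0,0.4,0],[-0.16,0,0.6,0],[-0.16,0,0.8,0],[-0.16,0,1.0,0],[-0.16,0,1.2,0],[-0.16,0,1.4,0],[-0.16,0,1.6,0],[-0.16,0,1.6,0]]]'; sed -i 's/^#save/save/;s/180:420/200:380/;s/fx=3,fy=3/fx=4,fy=4/;s/100:280/130:270/' m.py; python3 m.py; python3 -c "
from h import *
im,d,p=cloud('scene');l=tolane(p,L0)
for r in arm.trace('fallen_jar','scene')[:4]:
    q=l[r['mask']]; print(r['score'],np.nanpercentile(q,[50,99],axis=0).round(4).tolist())"
```

```text
t: 15.1
eef_pos: [0.5351, -0.149, 0.0908]
ee_rot: [3.142, -0.002, 3.055]
force: [-0.4, 0.4, -2.3]
width: 0.0427
gripper_force: 8.0
t 15.1 lane [-0.0006  0.0352  0.0908] rot [ 3.142e+00 -2.000e-03  3.055e+00] w 0.0427 gf 8.0 F [-0.4  0.4 -2.3] q6 -1.74
0.01 51 [[-0.024, 0.013], [-0.02, 0.023], [-0.013, 0.044]]
0.025 62 [[-0.023, 0.013], [-0.02, 0.023], [-0.014, 0.038]]
0.04 64 [[-0.023, 0.012], [-0.02, 0.023], [-0.013, 0.041]]
0.055 74 [[-0.022, 0.012], [-0.019, 0.023], [-0.013, 0.042]]
0.07 79 [[-0.023, 0.012], [-0.019, 0.02], [-0.009, 0.034]]
0.085 51 [[-0.022, 0.01], [-0.016, 0.017], [0.002, 0.026]]
0.1 176 [[-0.02, 0.01], [-0.005, 0.021], [0.015, 0.033]]
rod/plate 0.89 [345. 184.  36.  73.] rod end y [0.0092 0.0158]
0.74 [[-0.2581, 0.0398, 0.0361], [-0.2031, 0.0679, 0.0436]]
0.7 [[-0.1347, -0.1219, 0.0367], [-0.0998, -0.0742, 0.0436]]
0.59 [[-0.0176, 0.0213, 0.0728], [0.0153, 0.0441, 0.1119]]
```

View pics/cur.png

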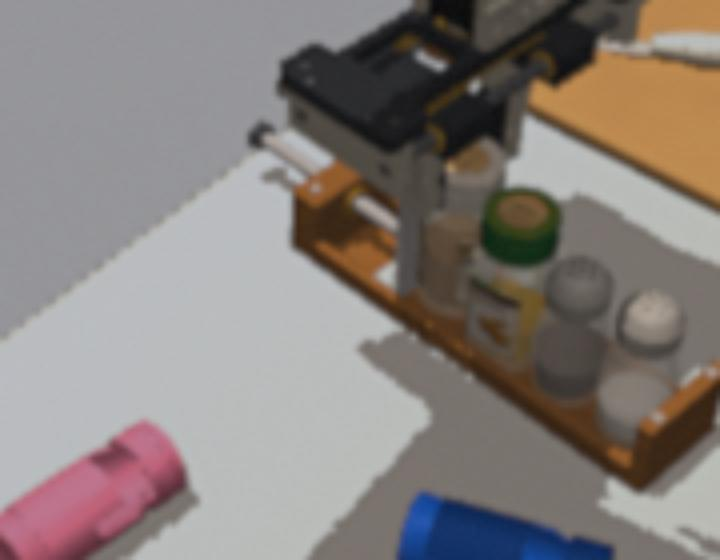

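```bash
python3 -m crank '[[[0,0,0.05,0],[0,0,0.1,0],[0,0,0.1,0]]]' | sed -n 2,4p; python3 -m crank '[[[0,0,0.05,0],[0,0,0.1,0],[0,0,0.1,0]]]'| sed -n 2,4p;  python3 -m crank '[[[0,0,0.05,0],[0,0,0.08,0],[0,0,0.08,0]]]'| sed -n 2,4p; python3 -c "
from h import *
lstate()
im,d,p=cloud('scene');l=tolane(p,L0)
k=(abs(l[...,0])<.03)&(l[...,1]>.015)&(l[...,1]<.045)&(l[...,2]>.09)&(l[...,2]<.13)
print(np.percentile(l[k],[5,50,95,99],axis=0).round(4).tolist())"
```

```text
eef_pos: [0.5358, -0.149, 0.089]
ee_rot: [-3.142, 0.0, 3.055]
force: [-1.0, 0.0, -1.2]
eef_pos: [0.5357, -0.149, 0.0864]
ee_rot: [3.142, -0.0, 3.055]
force: [-1.8, 0.1, -1.9]
eef_pos: [0.5358, -0.149, 0.0845]
ee_rot: [3.142, -0.0, 3.055]
force: [-1.6, -0.4, -0.4]
t 16.62 lane [-0.0007  0.0359  0.0845] rot [ 3.142 -0.     3.055] w 0.0418 gf 8.0 F [-1.6 -0.4 -0.4] q6 -1.74
[[-0.0243, 0.0161, 0.0933], [0.0033, 0.0254, 0.1033], [0.0275, 0.0334, 0.125], [0.0293, 0.0398, 0.1282]]
```

```bash
for i in 1 2; do python3 -m crank '[[[0,0,0.04,0],[0,0,0.08,0],[0,0,0.08,0]]]' | sed -n 2,4p; done; python3 m.py
```

```text
eef_pos: [0.537, -0.1491, 0.084]
ee_rot: [-3.141, 0.003, 3.056]
force: [-2.8, 1.7, 9.6]
eef_pos: [0.5375, -0.1491, 0.0824]
ee_rot: [-3.141, 0.004, 3.056]
force: [-2.3, 1.1, 11.3]
t 17.43 lane [-0.0007  0.0376  0.0824] rot [-3.141  0.004  3.056] w 0.0419 gf 8.0 F [-2.3  1.1 11.3] q6 -1.74
0.01 64 [[-0.024, 0.013], [-0.02, 0.024], [-0.013, 0.042]]
0.025 69 [[-0.023, 0.014], [-0.019, 0.025], [-0.011, 0.05]]
0.04 70 [[-0.023, 0.013], [-0.02, 0.024], [-0.012, 0.04]]
0.055 70 [[-0.022, 0.013], [-0.02, 0.022], [-0.011, 0.038]]
0.07 62 [[-0.022, 0.013], [-0.017, 0.02], [-0.009, 0.031]]
0.085 67 [[-0.028, 0.012], [-0.017, 0.019], [-0.006, 0.027]]
0.1 125 [[-0.018, 0.012], [-0.003, 0.022], [0.014, 0.033]]
rod/plate 0.89 [345. 183.  35.  74.] rod end y [0.0117 0.0184]
```

```bash
python3 -m crank '[[[0,0,-0.1,0],[0,0,-0.1,0],[0,0,-0.1,0]]]' 1 3; python3 -m crank '[[[0,0,0,0],[0,0,0,0],[0,0,0,0],[0,0,0,0]]]' 0.3; python3 -m crank '[[[0,0,-0.5,0],[0,0,-1.2,0],[0,0,-2.5,0],[0,0,-4.5,0],[0,0,-6,0],[0,0,-6,0],[0,0,-6,0]]]'; python3 m.py
```

```text
t: 18.1
eef_pos: [0.5361, -0.149, 0.083]
ee_rot: [-3.142, 0.0, 3.055]
force: [-0.9, 0.5, -0.6]
width: 0.0424
gripper_force: 3.0
t: 18.6
eef_pos: [0.5359, -0.149, 0.0831]
ee_rot: [-3.142, 0.0, 3.055]
force: [0.5, -1.2, -0.8]
width: 0.0608
gripper_force: 0.0
t: 19.48
eef_pos: [0.5355, -0.1489, 0.2333]
ee_rot: [3.141, 0.0, 3.055]
force: [-0.0, 0.0, -0.0]
width: 0.0611
gripper_force: 0.0
t 19.48 lane [-0.0007  0.0356  0.2333] rot [3.141 0.    3.055] w 0.0611 gf 0.0 F [-0.  0. -0.] q6 -1.74
0.01 61 [[-0.024, 0.013], [-0.02, 0.023], [-0.014, 0.038]]
0.025 60 [[-0.023, 0.013], [-0.02, 0.023], [-0.014, 0.039]]
0.04 66 [[-0.023, 0.012], [-0.02, 0.024], [-0.013, 0.041]]
0.055 67 [[-0.022, 0.013], [-0.02, 0.023], [-0.013, 0.039]]
0.07 78 [[-0.022, 0.013], [-0.019, 0.022], [-0.011, 0.041]]
0.085 78 [[-0.022, 0.012], [-0.019, 0.021], [-0.009, 0.038]]
0.1 200 [[-0.02, 0.012], [-0.003, 0.027], [0.013, 0.044]]
rod/plate 0.54 [358. 175.  27.  11.] rod end y [0.0283 0.0289]
rod/plate 0.7 [346. 175.  34.  80.] rod end y [0.0268 0.0325]
```

View pics/cur.png

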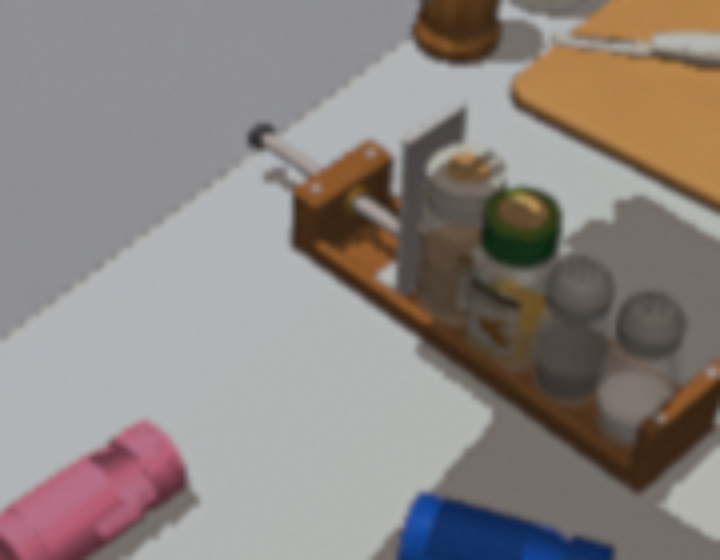

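The jar stands upright at pixel (455,230), cap up, held between the green-capped neighbour and the plate. The three neighbours are standing and the gripper is well clear above.

```bash
python3 -c "
from h import *
print(arm.job_done())"
```

```text
the job is handed in; nothing more can be done
None
```

The toppled jar now stands upright, cap up, on the floor of the row, held between the last neighbour and the sprung plate; I kept it in the grip until it touched the floor, the three neighbours are still standing, the arm never went near the loose shaker, and I handed the job in at about 20 s.

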